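# Uncover a module and hold its connectors up to the inspection camera

## Robot

A 6-joint arm with a two-finger parallel gripper is mounted at the origin on the work surface. World frame = base frame: x ahead of the robot, y to its left, z up, the work surface at z = 0. Lengths are in m, angles in rad, forces in N, time in s.
With the tool pointing down it reaches from about 0.35 to 1 m from the base axis. Payload 7.1 kg.
Tool frame: the origin (TCP) lies between the finger pads; the fingertips stand 22 mm ahead of it and the grasp point (between the pads) lies 3 mm ahead of it; z points along the fingers, y is the line along which they close (so a half turn about z gives the same grasp; the last joint's range is limited). The gripper opens to 85 mm and grips with 20 to 120 N. Pads are 22 mm wide; open, the fingers measure 114 mm over their backs; the gripper's body (76 mm by 85 mm) begins 54 mm behind the grasp point. The pads swing forward as they close: fully open they stand 13 mm farther back than shut.
Start: joints at [-1.192, 0.423, 1.63, -0, 1.089, -0.019], TCP at [0.242, -0.576, 0.253] pointing down, gripper open.
Joint ranges: [-3, 3], [-0.9, 2.11], [0.09, 2.58], [-1.31, 4.45], [0.11, 2.69], [-2.54, 2.54]. Speed limits (rad/s): [2.39, 2.39, 3.01, 3.14, 3.14, 3.14].

## Interface

Orientations are given as a rotation vector (axis times angle).
In Python, from rig import manip gives the robot as it stands. The module is installed in compiled form; this text tells all that it offers. Calls block until the motion is done:
- manip.move_to(position, orientation): joint-space move of the TCP to a pose.
- manip.servo_line(position, orientation=None, rate=0.15): straight line of the TCP; orientation=None keeps the orientation; rate is the mean speed in m/s.
- manip.set_joints(angles): joint-space move.
- manip.command_gripper(opening, f_grip=None): finger opening in m; f_grip is the grip in N (None keeps the last); returns when the fingers have stopped.
- manip.hold(seconds).
- manip.solve_ik(position, orientation): joint angles nearest the present ones, or None.
- manip.camera(name): name is "scene" or "side" or "wrist"; returns a dict with "image" (480x640x3 uint8, red, green, blue), "fx", "fy", "cx", "cy" (pixels), "cam_to_world" (4x4, takes a point from camera to world coordinates); the wrist camera has in their place "mount" (4x4, takes a point from camera to tool coordinates, whose origin is the TCP and whose axes are the flange's). Camera axes: x right, y down, z forward; pixel columns grow to the right and rows downward; lengths in m; the calibration is good to about 2 mm. A picture is of the moment at which its call begins: read the wrist's pose just before it. There is no depth.
A pose or a line that the arm cannot do raises manip.IKError and nothing moves.
- manip.sign_off(): hands the job in; it is judged then, once.
Readings, each from a call of its own:
- manip.get_time(): time.
- manip.get_joint_positions(): joint angles.
- manip.get_joint_vel(): joint speeds.
- manip.get_tau(): joint torques, N m.
- manip.get_position(): TCP position.
- manip.get_ee_rot(): TCP orientation.
- manip.get_contact_force(): force on the tool from outside, world axes, zero at the start.
- manip.get_torque(): the same for the moment, N m.
- manip.get_width(): finger opening in m.
- manip.get_grip_force(): force on a finger pad.
Only numpy, scipy, OpenCV 4.12 (cv2) and the standard library are available. Lean on these libraries where they do the work, as an engineer would, in place of code of your own. Each camera call takes 0.05 s, during which the arm holds its last target. There are 200 camera calls.

## Task

Lift the clear dust cover off the module by its bar handle and hang it by that handle on both prongs of the hook stand, so that it hangs level and free. Then take the module out of its nest and hold it up in front of the inspection camera, open side up: middle of the connector end 90 mm straight out from the lens (the focus point), the end wall square to the lens and the module not rolled to one side. Finish while still holding it there, steady, with nothing else touching it; do not touch the camera or shift the solder spool, the tip cleaner or the tin.

Things in the scene. Friction and masses are not known exactly. Their poses are not given: they have to be found in the camera images.
- module: The part: open-topped grey plastic case 92 (x) x 56 (y) x 32 mm (z) with a green circuit board in it, about 0.2 kg; grip it over its 56 mm width by the two plain long sides. Origin at the centre of its underside, z up through the open top, +x to the end wall with three white sockets (standing out 2 mm). At the start it sits in the nest under the cover, underside 8 mm above the bench.
- connector_face (a point): Middle of the module's connector end wall: 46 mm along the module's +x from its origin and 16 mm up. Its axes are the module's.
- nest: Low aluminium locating nest fixed to the bench, 108 mm long (x), 40 mm wide (y): an 8 mm plate with a lip, 16 mm high above the bench, at each x end, 2 mm from the module; open along both long sides, where the module overhangs it by 8 mm. The module lifts straight up. Origin at the centre of its underside, axes as the module's at the start.
- cover: Clear stiff-plastic dust cover, a five-sided box open below, 150 (x) x 130 (y) x 70 mm (z), walls 3 mm, about 0.26 kg, standing on the bench over nest and module (axes as theirs within 2 degrees, centred within 9 mm). On top a dark arch handle. Origin at the centre of its open underside, z up.
- cover_grip (a point): Middle of the cover's handle bar, 126 mm above the cover's lower rim. The bar is square, 12 x 12 mm, level, 124 mm long along the cover's y, on two posts centred 57 mm either side; 50 mm free height between it and the cover's top. The cover balances about this point. Axes are the cover's.
- hook_stand: Fixed stand: base 130 x 130 x 8 mm from 30 mm behind to 100 mm in front of the post; post 20 mm thick, 195 mm high, at the origin (underside). Two level prongs point along its -x at y = +36 and -36 mm: 8 mm thick, top 170 mm above the bench, level to 138 mm from the post axis, then turned up to tips at x = -148 mm, 180 mm above the bench.
- hook_seat (a point): Where the middle of the handle bar's underside belongs: midway between the prongs, level with their top (170 mm above the bench), 105 mm in front of the post axis. Axes are the stand's (prongs along x, so the bar must lie along y). Nearer the post than 90 mm the cover would strike it.
- camera: Inspection camera on its fixed stand; origin on the bench straight below the lens. Post 24 mm thick and 330 mm high, 130 mm from the origin along +x, on a base 140 (x) x 150 (y) x 12 mm centred under it. It looks to its -x side, down 30 degrees.
- camera_head: Camera head, fixed, looking down 30 degrees from level: white ring light 68 mm across round the lens. Origin at the centre of the front glass; it looks along its own -x; its y is level, its +x points back up into the camera (119 mm long, at most 46 mm square behind the ring light).
- focus_point (a point): Point in the air 90 mm in front of the lens on its axis, 200 mm above the bench. Axes are the camera head's: a correctly shown module has connector_face here and x, y and z axes parallel to these and the same way round.
- solder_spool: Loose bystander: reel of solder wire standing on its flange, 58 mm across, 48 mm high. Origin under its centre.
- tip_cleaner: Loose bystander: dark pot of brass wool, 60 mm across, about 53 mm high. Origin under its centre.
- flux_tin: Loose bystander: flat round tin, 55 mm across, 20 mm high. Origin under its centre.
Not all that is in view belongs to the job. There is more than one size of the cover; the job needs the largest.

How it is judged:
On the way, in this order (a step that is already met when the one before it is completed fails the run):
1. the cover hangs by its handle on both prongs, let go, and the module is still in its nest (x of cover_grip in the frame of hook_seat between -0.035 and 0.035 m and y of cover_grip in the frame of hook_seat between -0.022 and 0.022 m and z of cover_grip in the frame of hook_seat between -0.002 and 0.014 m and angle between cover's own z axis and vertical below 0.15 rad and contact force between cover and hook_stand above 0.8 N and contact force between the fingers and cover below 0.05 N and horizontal distance between module and nest below 0.01 m and height (world z) of module below 0.012 m), for 0.3 s.
2. the module is held in the fingers, its connector end at the focus point and square to the lens (distance between connector_face and focus_point below 0.015 m and angle between the x axis of module and the x axis of camera_head, either way round below 0.15 rad and angle between the y axis of module and the y axis of camera_head, either way round below 0.15 rad and x of module in the frame of focus_point below -0.02 m and angle between module's own z axis and vertical below 0.8 rad and contact force between the fingers and module above 2 N and linear speed of module below 0.03 m/s and angular speed of module below 0.15 rad/s), for 0.3 s.
At the end, for the whole second after the job is handed in: Cover hangs at rest on both prongs, level within 0.15 rad, within 35 mm along and 22 mm across of the seat, let go. Module held by the fingers alone, steady: connector_face within 15 mm of focus_point, x and y axes within 0.15 rad of the camera head's, open side up, connectors towards the lens (all of step 2 and x of cover_grip in the frame of hook_seat between -0.035 and 0.035 m and y of cover_grip in the frame of hook_seat between -0.022 and 0.022 m and z of cover_grip in the frame of hook_seat between -0.002 and 0.014 m and angle between cover's own z axis and vertical below 0.15 rad and contact force between cover and hook_stand above 0.8 N and contact force between each of the fingers, module and cover below 0.05 N and linear speed of cover below 0.03 m/s and contact force between module and camera below 0.05 N and contact force between module and hook_stand below 0.05 N and contact force between module and nest below 0.05 N); the arm keeps its last pose, push and grip.
It fails at once if the camera is touched (contact force between camera and anything else above 2 N).
It fails at once if another thing on the bench is shifted by more than 20 mm (distance of any of solder_spool, tip_cleaner, flux_tin from where it was at the start of the episode above 0.02 m).
It also fails if it takes over 64 s, if anything falls off the work surface, if the arm or the gripper's body presses on something with over 40 N, if the wrist force passes 120 N, or if a joint passes its speed limit or range.

## Working session

There is one attempt and no reset: what is moved stays moved. The work goes in short steps, each a Python script; the robot and the scene stay as the last script left them, time stands still between calls to the robot, and variables do not carry over. Pictures are saved under pics/ and viewed, at most 10 in all, crops included, and the job is handed in when it is done.

```bash
mkdir -p pics
cat > h.py <<'E'
from rig import manip
import numpy as np, cv2
from scipy.spatial.transform import Rotation as R
def snap(n,f):
    if n=='wrist':
        p=np.array(manip.get_position());r=R.from_rotvec(manip.get_ee_rot()).as_matrix()
    c=manip.camera(n)
    if n=='wrist':
        T=np.eye(4);T[:3,:3]=r;T[:3,3]=p;c['cam_to_world']=T@np.array(c['mount'])
    cv2.imwrite(f'pics/{f}.png',c['image'][:,:,::-1])
    np.savez(f'pics/{f}.npz',**{k:np.array(c[k]) for k in('image','fx','fy','cx','cy','cam_to_world')})
    return c
def load(f): return dict(np.load(f'pics/{f}.npz'))
def ray(c,u,v):
    T=np.array(c['cam_to_world']);d=T[:3,:3]@np.array([(u-c['cx'])/c['fx'],(v-c['cy'])/c['fy'],1]);return T[:3,3],d/np.linalg.norm(d)
def onz(c,u,v,z):
    o,d=ray(c,u,v);return o+d*(z-o[2])/d[2]
def proj(c,P):
    T=np.linalg.inv(c['cam_to_world']);q=T[:3,:3]@np.array(P)+T[:3,3];return np.array([c['fx']*q[0]/q[2]+c['cx'],c['fy']*q[1]/q[2]+c['cy']])
def tri(*cr):
    A=np.zeros((3,3));b=np.zeros(3)
    for c,u,v in cr:
        o,d=ray(c,u,v);M=np.eye(3)-np.outer(d,d);A+=M;b+=M@o
    return np.linalg.solve(A,b)
E
python3 - <<'E'
from h import *
for n in('scene','side'):
    c=snap(n,n+'0');print(n,c['fx'],np.round(c['cam_to_world'],3).tolist())
print(manip.get_time(),manip.get_ee_rot())
E
```

```text
scene 507.464792545012 [[0.34, 0.729, -0.595, 1.213], [0.941, -0.263, 0.215, -0.367], [0.0, -0.632, -0.775, 1.139], [0.0, 0.0, 0.0, 1.0]]
side 542.7067475887444 [[-0.901, -0.226, 0.369, -0.112], [-0.433, 0.5, -0.75, 1.091], [-0.015, -0.836, -0.549, 1.024], [0.0, 0.0, 0.0, 1.0]]
0.1 [-3.07831784e+00 -6.20476625e-01  4.01961527e-04]
```

View pics/scene0.png

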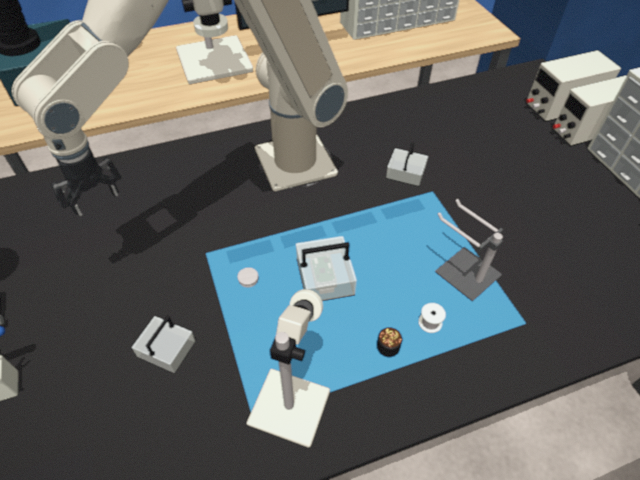

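View pics/side0.png

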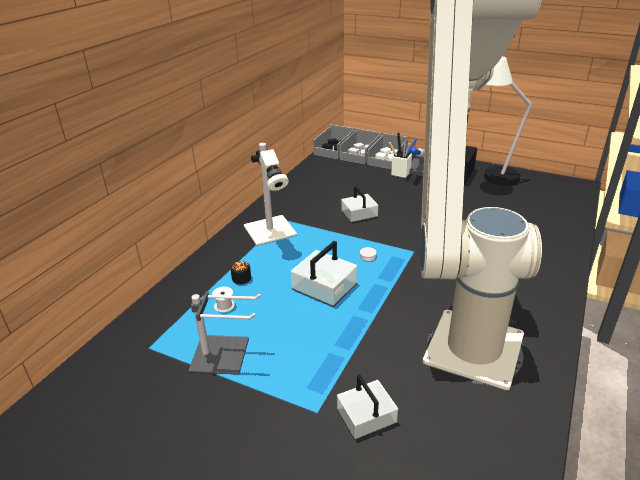

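Run:
```python
from h import *
def crop(f,x0,y0,w,h,s,o):
    im=load(f)['image'][:,:,::-1][y0:y0+h,x0:x0+w]
    im=cv2.resize(im,None,fx=s,fy=s,interpolation=cv2.INTER_CUBIC)
    for x in range(-(-x0//20)*20,x0+w,20): cv2.putText(im,str(x),(int((x-x0)*s),8),0,.3,(0,255,255),1); cv2.line(im,(int((x-x0+.5)*s),10),(int((x-x0+.5)*s),18),(0,255,255),1)
    for y in range(-(-y0//20)*20,y0+h,20): cv2.putText(im,str(y),(0,int((y-y0)*s)),0,.3,(0,255,255),1); cv2.line(im,(0,int((y-y0+.5)*s)),(8,int((y-y0+.5)*s)),(0,255,255),1)
    cv2.imwrite(f'pics/{o}.png',im)
crop('scene0',245,195,265,198,3,'c1')
crop('side0',185,140,195,235,2.55,'c2')
```

```text
(no output)
```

View pics/c1.png

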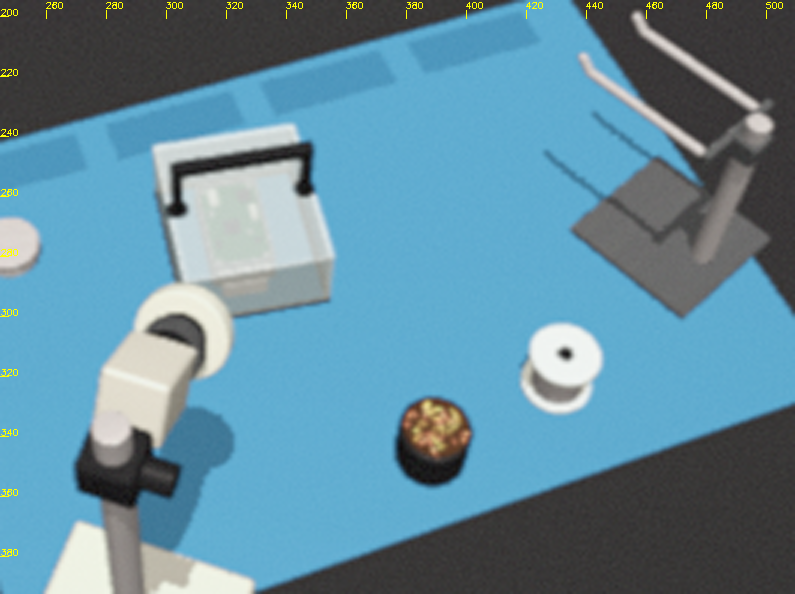

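View pics/c2.png

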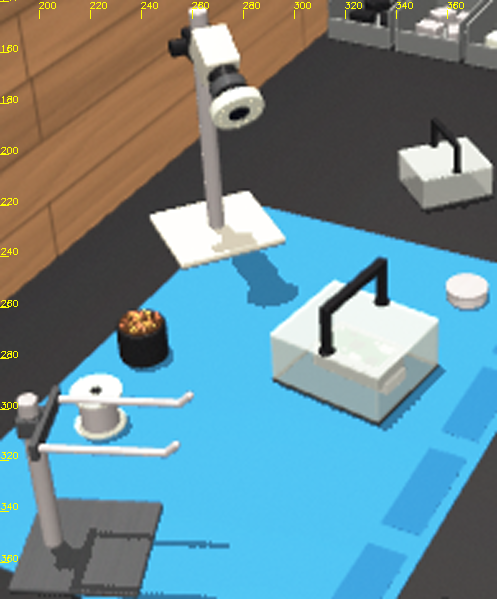

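Run:
```python
from h import *
np.set_printoptions(precision=4,suppress=True)
s=load('scene0');d=load('side0')
S=lambda x,y:(s,x/3+245,y/3+195); D=lambda x,y:(d,x/2.55+185,y/2.55+140)
def t(n,a,b): print(n,tri(S(*a),D(*b)))
def Z(n,P,z): print(n,onz(*P,z))
t('bar end A (scene left)',(172,163),(385,260)); t('bar end B',(311,143),(322,312))
t('postfoot A',(177,209),(383,301)); t('postfoot B',(305,187),(325,352))
t('tip1',(637,15),(177,447));t('tip2',(584,57),(191,397))
t('postop',(760,122),(27,399))
for p in[(572,230),(658,156),(770,239),(683,318)]:Z('sbase',S(*p),.008)
for p in[(63,498),(161,504),(118,596),(12,586)]:Z('sbaseD',D(*p),.008)
t('ring',(183,331),(237,108));t('campost',(112,425),(198,12))
for p in[(271,368.5),(330,388)]:Z('cbase',(s,*p),.012)
for p in[(247,420),(310,442)]:Z('cbase',(s,*p),.012)
for p in[(150,215),(247,192),(285,241),(184,268)]:Z('cbaseD',D(*p),.012)
for p in[(153,147),(296,124),(334,258),(190,285)]:Z('covertop',S(*p),.07)
for p in[(335,281),(439,317),(377,386),(271,342)]:Z('covertopD',D(*p),.07)
for n,p,z in[('spool',(566,353),.048),('pot',(434,425),.053),('tin',(8,244),.02)]:Z(n,S(*p),z)
```

```text
bar end A (scene left) [ 0.4556 -0.126   0.1312]
bar end B [ 0.4756 -0.0063  0.1299]
postfoot A [ 0.4593 -0.1249  0.0716]
postfoot B [ 0.4764 -0.0098  0.0712]
tip1 [0.4713 0.2981 0.1767]
tip2 [0.4984 0.2305 0.1761]
postop [0.6241 0.3174 0.1958]
sbase [0.5603 0.2216 0.008 ]
sbase [0.5112 0.34   0.008 ]
sbase [0.6303 0.3861 0.008 ]
sbase [0.6773 0.2674 0.008 ]
sbaseD [0.6538 0.2595 0.008 ]
sbaseD [0.5544 0.2237 0.008 ]
sbaseD [0.5233 0.35   0.008 ]
sbaseD [0.6256 0.3831 0.008 ]
ring [ 0.6848 -0.1945  0.2489]
campost [ 0.7791 -0.271   0.3276]
cbase [ 0.6814 -0.2851  0.012 ]
cbase [ 0.7742 -0.1704  0.012 ]
cbase [ 0.7809 -0.3707  0.012 ]
cbase [ 0.8735 -0.2548  0.012 ]
cbaseD [ 0.8779 -0.2557  0.012 ]
cbaseD [ 0.7851 -0.3659  0.012 ]
cbaseD [ 0.6741 -0.2743  0.012 ]
cbaseD [ 0.7643 -0.1619  0.012 ]
covertop [ 0.386  -0.1217  0.07  ]
covertop [0.4047 0.0096 0.07  ]
covertop [ 0.5533 -0.0153  0.07  ]
covertop [ 0.5376 -0.1398  0.07  ]
covertopD [ 0.5308 -0.1418  0.07  ]
covertopD [ 0.3866 -0.1255  0.07  ]
covertopD [0.3982 0.0207 0.07  ]
covertopD [ 0.5425 -0.0013  0.07  ]
spool [0.6931 0.1358 0.048 ]
pot [0.7189 0.0026 0.053 ]
tin [ 0.4091 -0.2682  0.02  ]
```

```bash
cat >> h.py <<'E'
def rot(psi,pitch=0,flip=0):
    """tool orientation for gripping an object with yaw psi, nose-up pitch: tool z=-object z, tool y=+-object y"""
    B=(R.from_euler('z',psi)*R.from_euler('y',-pitch)).as_matrix()
    s=-1 if flip else 1
    return (R.from_matrix(np.column_stack([-s*B[:,0],s*B[:,1],-B[:,2]]))).as_rotvec()
D=np.pi/180
PSI_C=-9.5*D; G=np.array([.466,-.066]); PSI_S=21.2*D; POST=np.array([.624,.317]); XS=np.array([np.cos(PSI_S),np.sin(PSI_S)])
PSI_K=-39.6*D; XK=np.array([np.cos(PSI_K),np.sin(PSI_K)]); CO=np.array([.777,-.268])-.130*XK
E
python3 - <<'E'
from h import *
np.set_printoptions(precision=2,suppress=True)
# bar along object y; fingers close along cover x -> psi+90
for f in(0,1):
    for n,p,ps in[('cov',[*G,.129],PSI_C+90*D),('pre',[*(POST-.185*XS),.235],PSI_S+90*D),('seat',[*(POST-.105*XS),.18],PSI_S+90*D)]:
        print(f,n,manip.solve_ik(p,rot(ps,0,f)))
    fx=np.array([np.cos(30*D)*XK[0],np.cos(30*D)*XK[1],.5]);up=np.array([-.5*XK[0],-.5*XK[1],np.cos(30*D)])
    F=np.array([*(CO-.09*np.cos(30*D)*XK),.2]); P=F-.046*fx+up*.007
    print(f,'mod',manip.solve_ik([*G,.031],rot(PSI_C,0,f)),'show',P,manip.solve_ik(P,rot(PSI_K,30*D,f)))
E
```

```text
0 cov None
0 pre None
0 seat None
0 mod [-0.17  0.6   2.07 -0.    0.47 -1.57] show [ 0.58 -0.11  0.18] [-0.06  0.38  2.03 -0.8   0.42 -0.25]
1 cov [-0.17  0.4   2.05  0.    0.69 -0.  ]
1 pre [0.48 0.29 1.88 0.   0.97 0.11]
1 seat [0.47 0.47 1.75 0.   0.92 0.1 ]
1 mod [-0.17  0.6   2.07  0.    0.47  1.57] show [ 0.58 -0.11  0.18] None
```

Run:
```python
from h import *
r=rot(PSI_C+90*D,0,1); m=manip
m.move_to([*G,.24],r)
m.servo_line([*G,.131],r,.12)
m.command_gripper(0.0,60); print('w',m.get_width(),m.get_grip_force())
m.servo_line([*G,.245],r,.08); print('F',m.get_contact_force(),'w',m.get_width(),m.get_time())
r2=rot(PSI_S+90*D,0,1)
m.move_to([*(POST-.195*XS),.245],r2)
print(m.get_position(),m.get_time())
snap('scene','s1');snap('side','d1')
a=load('s1')['image'][150:390,230:530,::-1];b=load('d1')['image'][140:380,180:380,::-1]
cv2.imwrite('pics/v1.png',cv2.resize(np.hstack([a,b]),None,fx=1.6,fy=1.6,interpolation=cv2.INTER_CUBIC))
```

```text
w 0.010783918210829684 61.31256937980652
F [-0.82027313 -0.09385077 -3.15741542] w 0.011292449940103129 5.4083
[0.4426554  0.24703765 0.24534059] 6.6
```

View pics/v1.png

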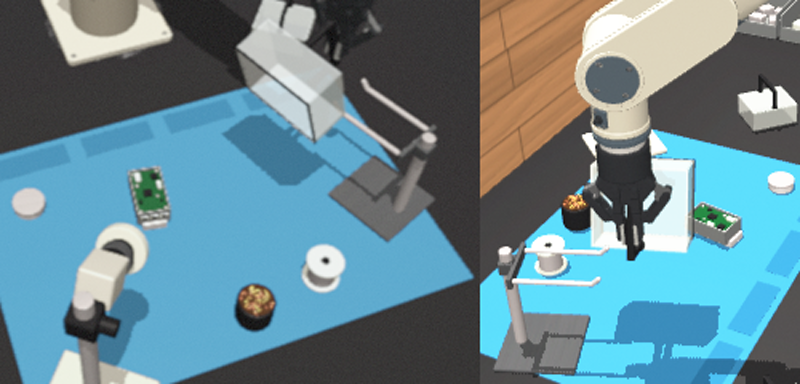

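Run:
```python
from h import *
print(manip.get_position(),R.from_rotvec(manip.get_ee_rot()).as_matrix().round(2).tolist(),manip.get_width(),manip.get_torque())
a=load('s1')['image'][120:250,350:480,::-1];b=load('d1')['image'][200:330,230:360,::-1]
cv2.imwrite('pics/v2.png',cv2.resize(np.hstack([a,b]),None,fx=3,fy=3,interpolation=cv2.INTER_CUBIC))
```

```text
[0.44245836 0.24679274 0.24506026] [[-0.36, 0.93, 0.0], [0.93, 0.36, 0.0], [-0.0, 0.0, -1.0]] 0.010802180909996904 [-0.27060096 -0.42115305 -0.11556012]
```

View pics/v2.png

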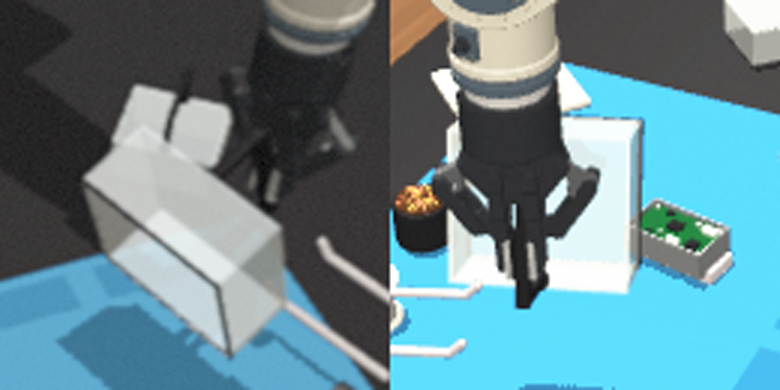

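The cover has swung about 90° in the pads: the bar is now vertical and the open side faces the stand's -y. It swung because the joint-space move was fast. I'll back away from the prongs slowly, then soften the grip so gravity swings it upright.

Run:
```python
from h import *
m=manip
p=np.array([*(POST-.30*XS),.27])
m.servo_line(p,None,.06)
print(m.get_torque(),m.get_time())
m.command_gripper(0.0,20); print(m.get_width(),m.get_grip_force())
for i in range(4):
    m.hold(.3); print(m.get_torque(),m.get_contact_force())
snap('scene','s2');snap('side','d2')
a=load('s2')['image'][100:260,330:490,::-1];b=load('d2')['image'][200:360,230:390,::-1]
cv2.imwrite('pics/v3.png',cv2.resize(np.hstack([a,b]),None,fx=2.4,fy=2.4,interpolation=cv2.INTER_CUBIC))
```

```text
[0.21564538 0.11817287 0.02108612] 8.65
0.01053153427500997 64.43923620914575
[0.17003811 0.05002363 0.00609746] [ 0.27466864  0.23343827 -2.38404634]
[0.12764868 0.04432072 0.01042922] [ 0.56810861 -0.83305631 -2.84140811]
[ 0.21017738  0.08135727 -0.00675137] [-0.10137413 -0.61217046 -3.22645609]
[0.22606771 0.07537547 0.04061521] [ 0.33264726 -0.3613393  -3.20395968]
```

View pics/v3.png

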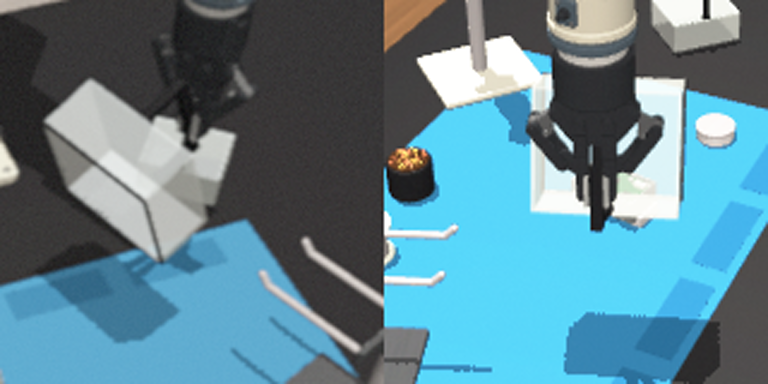

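Run:
```python
from h import *
m=manip
print(m.get_grip_force(),m.get_width())
for w in np.arange(.0090,.0135,.0003):
    m.command_gripper(w,20)
    t=np.array(m.get_torque())[:2]@XS
    print(round(w,4),round(m.get_width(),4),round(m.get_grip_force(),1),round(t,3),m.get_time())
    if abs(t)<.15: break
```

```text
64.4382964061515 0.010757357265372722
0.009 0.0108 64.4 0.257 10.3833
0.0093 0.0109 64.4 0.198 10.6
0.0096 0.0106 64.4 0.16 10.8167
0.0099 0.0106 64.4 0.233 11.0333
0.0102 0.0105 64.4 0.216 11.25
0.0105 0.011 64.4 0.185 11.4667
0.0108 0.0111 52.6 0.182 11.6833
0.0111 0.0115 40.1 0.246 11.9
0.0114 0.0117 26.8 0.224 12.1167
0.0117 0.0119 12.1 0.133 12.3333
```

Run:
```python
from h import *
m=manip
def T():
    a=[]
    for i in range(5): a.append(np.array(m.get_torque())[:2]@XS); m.hold(.03)
    return np.mean(a)
for w in np.arange(.0117,.0126,.00005):
    m.command_gripper(w,20)
    t=T();g=m.get_grip_force();fz=m.get_contact_force()[2]
    print(round(w,5),round(m.get_width(),4),round(g,1),round(t,3),round(fz,1),m.get_time())
    if abs(t)<.05 or g<2.5 or fz>-1.5: break
m.command_gripper(.0112)
print(T(),m.get_grip_force())
```

```text
0.0117 0.0123 7.8 0.059 -3.8 12.7167
0.01175 0.012 6.7 -0.046 -2.3 13.1
-0.03654670288523251 14.849583059549332
```

Run:
```python
from h import *
m=manip
m.command_gripper(0.0,100);m.hold(.2)
for i in range(4): print(np.round(m.get_torque(),3),m.get_contact_force()[2]); m.hold(.05)
snap('scene','s3');snap('side','d3');print(m.get_width(),m.get_position(),m.get_time())
a=load('s3')['image'][100:260,330:490,::-1];b=load('d3')['image'][220:380,230:390,::-1]
cv2.imwrite('pics/v4.png',cv2.resize(np.hstack([a,b]),None,fx=2.5,fy=2.5,interpolation=cv2.INTER_CUBIC))
```

```text
[-0.023 -0.075  0.054] -3.0098191750737984
[-0.036 -0.037 -0.039] -2.559623937714483
[-0.065 -0.005 -0.025] -3.1393992774698956
[-0.062  0.014  0.047] -2.5998183999012876
0.008531351062122173 [0.3442916  0.20850135 0.2699855 ] 14.2
```

View pics/v4.png

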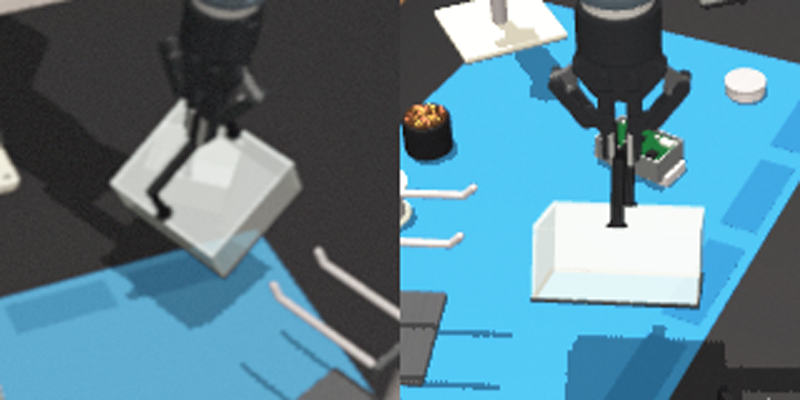

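Run:
```python
from h import *
m=manip
def T(n=25):
    a=[]
    for i in range(n): a.append(np.array(m.get_torque())[:2]@XS); m.hold(.02)
    return np.mean(a)
t=T();th=np.arcsin(np.clip(t/.24,-1,1));print(t,th/D)
r0=R.from_rotvec(rot(PSI_S+90*D,0,1)); r=(R.from_rotvec(th*np.array([*XS,0]))*r0).as_rotvec()
m.servo_line([*(POST-.30*XS),.255],r,.05); print(T(),m.get_time())
snap('scene','s4');snap('side','d4')
a=load('s4')['image'][100:260,330:490,::-1];b=load('d4')['image'][220:380,230:390,::-1]
cv2.imwrite('pics/v5.png',cv2.resize(np.hstack([a,b]),None,fx=2.5,fy=2.5,interpolation=cv2.INTER_CUBIC))
```

```text
-0.037600672106059566 -9.013632721964285
0.13220334956588287 15.4833
```

View pics/v5.png

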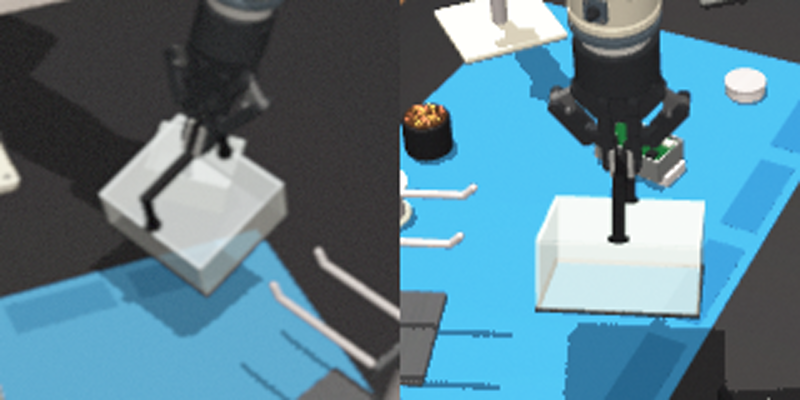

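Run:
```python
from h import *
np.set_printoptions(precision=4,suppress=True)
s=load('s4');d=load('d4');S=lambda x,y:(s,x/2.5+330,y/2.5+100);Dd=lambda x,y:(d,(x-400)/2.5+230,y/2.5+220)
for A,B in[(((152,224),(632,200)),((224,153),(620,239))),(((163,215),(629,203)),((234,133),(617,224)))]:
    a=tri(S(*A[0]),Dd(*A[1]));b=tri(S(*B[0]),Dd(*B[1]));v=b-a
    print(a,b,np.linalg.norm(v),np.degrees(np.arctan2(v[2],np.hypot(*v[:2]))),np.degrees(np.arctan2(v[1],v[0])))
```

```text
[0.3602 0.1608 0.1575] [0.3234 0.2597 0.199 ] 0.11337360972455784 21.47067818170677 110.39269520016201
[0.3573 0.174  0.1644] [0.3218 0.268  0.2239] 0.11681544049814661 30.62081051849351 110.72011846393113
```

Run:
```python
from h import *
m=manip
YS=np.array([-XS[1],XS[0]])
r0=R.from_rotvec(rot(PSI_S+90*D,0,1)); r=(R.from_rotvec(-30.5*D*np.array([*XS,0]))*r0).as_rotvec()
p=np.array([*(POST-.298*XS+.026*YS),.2167]);
print(m.solve_ik(p,r),m.solve_ik(p+[*(.195*XS),0],r))
m.servo_line(p,r,.05); print(m.get_position(),m.get_width(),m.get_grip_force(),m.get_time())
snap('scene','s5');snap('side','d5')
a=load('s5')['image'][100:260,330:490,::-1];b=load('d5')['image'][220:380,230:390,::-1]
cv2.imwrite('pics/v6.png',cv2.resize(np.hstack([a,b]),None,fx=2.5,fy=2.5,interpolation=cv2.INTER_CUBIC))
```

```text
[ 0.88191024  0.30417792  2.03445085 -0.50919205  1.13777662  0.80796011] [ 0.73209191  0.53156595  1.64753118 -0.53013641  1.21869989  0.6136203 ]
[0.33690791 0.23343499 0.21692223] 0.008640725768334809 98.9425528049469 16.6583
```

View pics/v6.png

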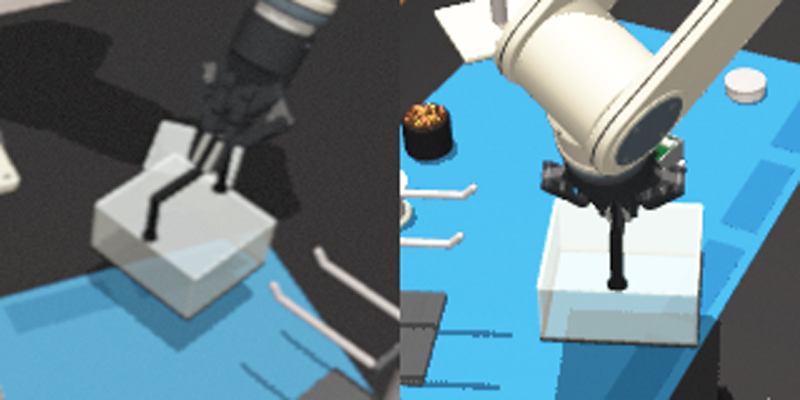

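Run:
```python
from h import *
np.set_printoptions(precision=4,suppress=True)
YS=np.array([-XS[1],XS[0]])
s=load('s5');d=load('d5');S=lambda x,y:(s,x/2.5+330,y/2.5+100);Dd=lambda x,y:(d,(x-400)/2.5+230,y/2.5+220)
f=lambda P:(P,np.array([(P[:2]-POST)@XS,(P[:2]-POST)@YS,P[2]]))
b=tri(S(221,188),Dd(617,286));print('foot+y',*f(b))
for z in(b[2]-.01,b[2],b[2]+.01): print('foot-y if z',*f(onz(*S(150,236),z)))
c=tri(S(268,262),Dd(540,341));print('rim++',*f(c))
for z in(c[2]-.01,c[2],c[2]+.01):print('rim+-',f(onz(*S(187,320),z))[1],'rim-+',f(onz(*Dd(696,345),z))[1])
```

```text
foot+y [0.3247 0.2652 0.1455] [-0.2978  0.06    0.1455]
foot-y if z [0.3581 0.1629 0.1355] [-0.3037 -0.0475  0.1355]
foot-y if z [0.3666 0.1576 0.1455] [-0.2976 -0.0555  0.1455]
foot-y if z [0.3751 0.1523 0.1555] [-0.2916 -0.0635  0.1555]
rim++ [0.3919 0.3015 0.0786] [-0.222   0.0695  0.0786]
rim+- [-0.2269 -0.0577  0.0686] rim-+ [-0.372   0.0549  0.0686]
rim+- [-0.2219 -0.0651  0.0786] rim-+ [-0.3723  0.0647  0.0786]
rim+- [-0.217  -0.0725  0.0886] rim-+ [-0.3727  0.0744  0.0886]
```

Run:
```python
from h import *
m=manip
YS=np.array([-XS[1],XS[0]])
p=np.array(m.get_position())+[*(.192*XS-.002*YS),0]
m.servo_line(p,None,.06); f0=m.get_contact_force(); print(m.get_time(),np.round(f0,1))
for dz in(.015,.020,.023,.026,.029):
    m.servo_line(p-[0,0,dz],None,.04); m.hold(.1);f=np.mean([m.get_contact_force()[2] for _ in range(1)]);print(dz,round(f,2),m.get_position()[2])
    if f-f0[2]>2.5: break
m.command_gripper(.012);m.hold(.3);print(m.get_contact_force(),m.get_grip_force())
m.command_gripper(.085);m.hold(.2)
z=R.from_rotvec(m.get_ee_rot()).as_matrix()[:,2]
q=np.array(m.get_position())
m.servo_line(q-.11*z,None,.12);print(m.get_time())
m.hold(.3);snap('scene','s6');snap('side','d6')
```

```text
20.1083 [-0.4 -0.6 -2.7]
0.015 -3.34 0.20213678913266514
0.02 -3.33 0.19706551804492028
0.023 -3.43 0.1940705775659327
0.026 7.54 0.19263133717924996
[2.04277678 1.13057124 0.95475182] 1.006769835948944
24.2917
```

Run:
```python
from h import *
m=manip
q=np.array(m.get_position());m.servo_line(q+[0,0,.06],None,.15)
m.move_to([*(G-[0.02,0]),.24],rot(PSI_C,0,0));print(m.get_time())
c=snap('wrist','w1');s=snap('scene','s7');d=snap('side','d7')
print(np.round(c['cam_to_world'],3).tolist(),c['fx'])
w=cv2.resize(c['image'],(640,480))[:,:,::-1]
a=cv2.resize(np.ascontiguousarray(s['image'][185:305,400:520,::-1]),(160,160));b=cv2.resize(np.ascontiguousarray(d['image'][280:400,180:300,::-1]),(160,160));e=cv2.resize(np.ascontiguousarray(d['image'][245:325,300:380,::-1]),(160,160))
cv2.imwrite('pics/v7.png',np.hstack([w,np.vstack([a,b,e])]))
```

```text
27.0833
[[0.165, 0.933, 0.32, 0.363], [0.986, -0.156, -0.054, -0.051], [0.0, 0.325, -0.946, 0.361], [0.0, 0.0, 0.0, 1.0]] 377.7994068230052
```

View pics/v7.png

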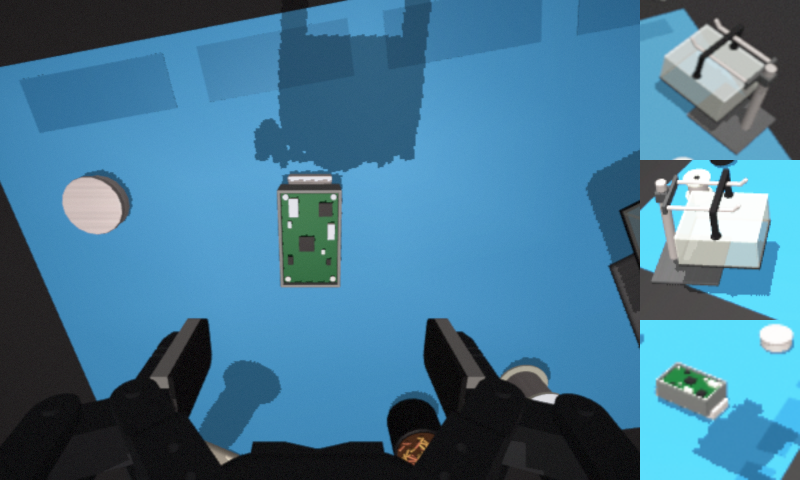

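Run:
```python
from h import *
np.set_printoptions(linewidth=250,precision=4,suppress=True)
w=load('w1');s=load('s7');d=load('d7')
g=lambda c:c['image'].min(axis=2)
print('wrist');print(g(w)[172:190,284:338:2])
print('scene');print(g(s)[268:294,308:342])
print('side');print(g(d)[283:304,325:364])
# module top corners
for p in[(278,187),(341,187),(340,287),(280,287)]:print(onz(w,*p,.04))
for p in[(288,180),(332,180)]:print('dash',onz(w,*p,.016),onz(w,*p,.024))
```

```text
wrist
[[ 89  91  89  52  46  46  46  53  57  47  48  48  48  53  49  49  47  46  45  44  50  49  47  48  80  82  88]
 [ 89  89  88  59  59  58  59  56  57  60  59  62  57  60  60  59  59  59  58  58  58  58  57  57  85  88  63]
 [ 79  60  68  88  90  89  87  87  89  88  89  90  90  91  92  88  88  92  90  88  91  92  89  81  61  61  50]
 [ 56  47  75  99 103 100 104 103 102 104 103 101 103 103 104 102 104 105 104 106 104 105 105 105  52  49  46]
 [ 47  46 118 151 166 168 168 168 172 169 170 172 173 174 176 177 177 178 179 179 179 181 179 170  62  44  45]
 [ 44  54 172 215 219 220 218 218 219 220 221 219 220 220 221 222 221 221 221 221 222 221 222 218  78  45  48]
 [ 47  54 182 224 227 227 227 226 223 223 227 227 228 225 224 225 227 226 227 226 224 224 228 224  78  46  45]
 [ 43  51 148 203 226 225 224 212 181 183 226 224 225 210 183 204 228 225 225 211 181 186 225 222  79  47  44]
 [ 45  49 128 188 223 183 180 171 152 158 222 183 180 174 155 188 223 183 182 174 157 162 220 181  66  46  41]
 [ 45  46 122 161 176 152 152 150 150 151 176 155 153 153 152 164 180 156 154 155 153 154 178 1
[... 7385 characters left out ...]
59  51]
 [ 92  92  93  91  91  91  91  92  91  58  58  58  59  58  59  59  59  60  58  57  59  58  58  59  58  59  58  58  58  58  59  60  60  60  59  59  59  53  47]
 [ 92  92  91  92  92  92  92  90  64  59  57  58  59  59  58  58  59  59  60  58  59  58  60  60  58  58  59  58  59  59  58  58  58  58  60  60  57  46  46]
 [ 91  92  92  92  91  92  91  63  59  59  57  58  60  58  59  59  59  60  60  59  58  58  59  58  58  58  59  57  59  59  59  60  59  58  58  58  51  44  45]]
[ 0.4161 -0.0941  0.04  ]
[ 0.425 -0.041  0.04 ]
[ 0.5179 -0.0556  0.04  ]
[ 0.5086 -0.1109  0.04  ]
dash [ 0.4152 -0.087   0.016 ] [ 0.414  -0.0862  0.024 ]
dash [ 0.4219 -0.0474  0.016 ] [ 0.4205 -0.0475  0.024 ]
```

Run:
```python
from h import *
np.set_printoptions(precision=1,suppress=True)
s=load('s7');C=np.array([.467,-.0754]);x=np.array([np.cos(-9.6*D),np.sin(-9.6*D)]);y=np.array([-x[1],x[0]])
for l in(-.016,0,.016):print('sock',[proj(s,[*(C+.048*x+l*y),z]) for z in(.016,.024,.03)])
for a in(-.046,.046):
  for l in(-.028,.028):print('corner',proj(s,[*(C+a*x+l*y),.04]),proj(load('d7'),[*(C+a*x+l*y),.04]))
fx=np.array([np.cos(30*D)*XK[0],np.cos(30*D)*XK[1],.5]);up=np.array([-.5*XK[0],-.5*XK[1],np.cos(30*D)])
F=np.array([*(CO-.09*np.cos(30*D)*XK),.2])
print(manip.solve_ik(F-.046*fx+up*.007,rot(PSI_K,30*D,0)),manip.solve_ik([*C,.031],rot(-9.6*D,0,0)))
L=np.array([*CO,.245]); yk=np.array([-XK[1],XK[0],0])
for n in('s7','d7'):
    c=load(n)
    print(n,'ring rim pred',[proj(c,L+.034*(np.cos(t)*yk+np.sin(t)*up)) for t in np.arange(8)*np.pi/4])
d=load('s7')['image'];
# ring: white blob extents in scene
hsv=cv2.cvtColor(d,cv2.COLOR_RGB2HSV);M=((hsv[...,1]<60)&(hsv[...,2]>150)).astype(np.uint8)
for v in(292,298,305,312,318): print(v,np.where(M[v,280:335])[0]+280)
di=load('d7')['image'];hsv=cv2.cvtColor(di,cv2.COLOR_RGB2HSV);M=((hsv[...,1]<60)&(hsv[...,2]>150)).astype(np.uint8)
for v in(175,179,183,187,191): print(v,np.where(M[v,255:300])[0]+255)
```

```text
sock [array([319.7, 289.3]), array([319.7, 287.6]), array([319.8, 286.3])]
sock [array([325.6, 288.4]), array([325.7, 286.7]), array([325.7, 285.4])]
sock [array([331.6, 287.5]), array([331.6, 285.8]), array([331.7, 284.5])]
corner [309.1 256.7] [343.7 275.4]
corner [329.3 253.8] [333.1 285. ]
corner [315.1 284.2] [318.8 265.2]
corner [336.1 281.1] [307.9 274.3]
[-0.1  0.4  2.  -0.8  0.4 -0.3] [-0.2  0.6  2.1 -0.   0.5 -1.6]
s7 ring rim pred [array([324.7, 306.8]), array([322.2, 295.2]), array([312. , 287.6]), array([300.2, 288.6]), array([293.9, 297.3]), array([296.6, 308.7]), array([306.5, 316.1]), array([318.2, 315.4])]
d7 ring rim pred [array([268.5, 187.5]), array([272.4, 182.4]), array([280.2, 178.9]), array([287.2, 179.2]), array([289.1, 182.9]), array([285.1, 187.9]), array([277.6, 191.3]), array([270.7, 191.1])]
292 [296 297 298 299 300 301 302 303 304 305 306 307 308 309 310 311 312 313
 314 315 319 320 321 322 323 324 325 326 327 328 329 330]
298 [291 292 293 294 295 296 297 298 299 300 301 302 303 304 305 306 307 308
 309 310 311 312 313 314 315 316 317 318 319 320]
305 [289 290 291 292 293 313 314 315 316 317 318 319 320 321 322]
312 [283 284 285 286 287 288 289 290 291 292 293 294 295 296 297 298 299 300
 301 302 303 304 305 306 307 308 309 310 314 315 316 317 318 319 320 321]
318 [280 281 282 283 284 285 286 287 288 289 290 291 292 293 294 295 296 297
 298 299 300 301 302 303 304 305 306 312 313 314 315 316 317]
175 [262 263 264 265 266 274 275 276 277 278 279 280 281 282 283 284 285 286]
179 [262 263 264 265 266 267 268 269 270 271 272 273 274 275 276 277 278 279
 280 281 282 283 284 285 286 287]
183 [263 264 265 266 267 268 269 270 271 272 273 274 275 283 284 285 286 287]
187 [263 264 265 266 267 268 269 270 271 272 273 274 275 278 279 280 281 282]
191 [263 264 265 266 267 268]
```

Run:
```python
from h import *
m=manip; C=np.array([.466,-.0754]);r=rot(-9.6*D,0,0)
m.servo_line([*C,.12],r,.12)
m.servo_line([*C,.028],r,.08);print(m.get_contact_force())
m.command_gripper(0.03,90);print(m.get_width(),m.get_grip_force(),m.get_position())
m.servo_line([*C,.19],r,.07);print(m.get_width(),m.get_contact_force(),m.get_time())
fx=np.array([np.cos(30*D)*XK[0],np.cos(30*D)*XK[1],.5]);up=np.array([-.5*XK[0],-.5*XK[1],np.cos(30*D)])
F=np.array([*(CO-.09*np.cos(30*D)*XK),.2]);P=F-.046*fx+up*.004   # tcp at module z 20
r2=rot(PSI_K,30*D,0)
m.servo_line(P-.07*fx,r2,.08)
m.servo_line(P-.02*fx,r2,.06);m.hold(.3)
print(P,m.get_position(),m.get_width(),m.get_grip_force(),m.get_contact_force(),m.get_time())
snap('scene','s8');snap('side','d8')
np.set_printoptions(precision=1,suppress=True)
# green board centroid & outline in each view
for n in('s8','d8'):
    c=load(n);h=cv2.cvtColor(c['image'],cv2.COLOR_RGB2HSV);M=cv2.inRange(h,(40,80,40),(85,255,255));Q=F-.066*fx
    u,v=proj(c,Q).astype(int);M2=np.zeros_like(M);M2[v-45:v+45,u-45:u+45]=M[v-45:v+45,u-45:u+45]
    cs=max(cv2.findContours(M2,0,2)[0],key=cv2.contourArea,default=None)
    print(n,proj(c,Q),None if cs is None else (cv2.contourArea(cs),cv2.minAreaRect(cs),cv2.boxPoints(cv2.minAreaRect(cs)).tolist()))
    yk=np.array([-XK[1],XK[0],0])
    print('pred board/top corners',[proj(c,Q+a*fx+b*yk+.016*up) for a,b in((0,-.028),(0,.028),(-.092,.028),(-.092,-.028))])
```

```text
[-0.29772442  0.13630214 -0.23767035]
0.05488897782164768 95.6005597114563 [ 0.4663054  -0.07546214  0.02879019]
0.054800141688668175 [-0.54582632 -0.13437222 -3.39412835] 32.55
[ 0.58454162 -0.10878458  0.1804641 ] [ 0.57104493 -0.09761857  0.17030845] 0.05454914144014522 94.99785304069519 [ 0.64946024  0.28066705 -1.94927628] 36.15
s8 [329.3 273.8] (141.5, ((328.8529357910156, 268.0882568359375), (20.130456924438477, 11.884244918823242), 14.03624439239502), [[317.6470642089844, 271.41180419921875], [320.5293884277344, 259.88238525390625], [340.0588073730469, 264.76470947265625], [337.1764831542969, 276.29412841796875]])
pred board/top corners [array([319.2, 264.5]), array([341.9, 271. ]), array([351. , 257.4]), array([329.6, 251.4])]
d8 [296.5 227.5] (128.0, ((298.39654541015625, 229.74134826660156), (15.784104347229004, 15.412713050842285), 68.19859313964844), [[288.3103332519531, 225.2758331298828], [302.6206970214844, 219.5516815185547], [308.4827575683594, 234.2068634033203], [294.1723937988281, 239.93101501464844]])
pred board/top corners [array([306.1, 222.6]), array([288.5, 227. ]), array([299.5, 253.8]), array([317.3, 249. ])]
```

Run:
```python
from h import *
def asc(n,x0,x1,y0,y1):
    im=load(n)['image'];h=cv2.cvtColor(im,cv2.COLOR_RGB2HSV).astype(int)
    print(n,x0)
    for v in range(y0,y1):
        print(v,''.join('g' if 40<=H<=85 and S>80 and V>40 else '.' if 95<=H<=115 and S>90 and V>60 else 'W' if V>185 else '#' if V>120 else '+' if V>75 else 'o' for H,S,V in h[v,x0:x1]))
asc('s8',308,362,244,296);asc('d8',278,326,206,262)
```

```text
s8 308
244 .ooooo..........oooooooooooooooooooooooooooooo+++++++#
245 .ooooo..........ooooooooooooooooooooooooooooo+++++++++
246 .ooooo..........ooooooooooooooooooooooooooo...#+++++++
247 .ooooo+........oooooooooooooooooooooooooooo....#+++++o
248 .ooooo+.......+oooooooooooooooooooooooooo......#++++oo
249 .ooooo+.......oooooooooooooooooooooooooo.......#++++oo
250 .ooooo+......+oooo.ooooooooooooooooooooo.......#+++ooo
251 .oooooo.....+oooo....+oooooooooooooooooo........+++ooo
252 .ooooooo....oooo..........+ooooooooooooo.........+oooo
253 .oooooooo+ooooo+.............oooooooooooo........+oooo
254 .ooooooooooooo.................+ooooooooo........+ooo+
255 ..+ooooooooooo...................oooooooo........oooo.
256 ....+oooooooo....................+ooooooo........oooo.
257 ......+ooooo+#WWWW#..............+ooooooo.......+ooo+.
258 ....WW#ooooo+#WWW####.............ooooooo.......oooo..
259 ....WW#+ooooo####+++####..........ooooooo......+oooo..
260 ....WW#+ooooo+##+++#####+###.......oooooo+.....oooo...
261 ....W##+o++oo+#+++##WW##++++####...ooooooo....+oooo...
262 ....WW#++##+o+++g#WWWW#++++
[... 4249 characters left out ...]
...........
249 ................................................
250 ................................................
251 ................................................
252 ................................................
253 ................................................
254 ................................................
255 ................................................
256 ................................................
257 ................................................
258 ................................................
259 ................................................
260 ................................................
261 ................................................
```

Run:
```python
from h import *
np.set_printoptions(precision=1,suppress=True)
fx=np.array([np.cos(30*D)*XK[0],np.cos(30*D)*XK[1],.5]);up=np.array([-.5*XK[0],-.5*XK[1],np.cos(30*D)]);yk=np.array([-XK[1],XK[0],0])
F=np.array([*(CO-.09*np.cos(30*D)*XK),.2]);Q=F-.02*fx
for n in('s8','d8'):
    c=load(n)
    for h in(.016,-.016): print(n,h,'front -y,+y; rear -y,+y',[proj(c,Q+a*fx+b*yk+h*up) for a,b in((0,-.028),(0,.028),(-.092,-.028),(-.092,.028))])
s=load('s8');d=load('d8')
def loc(a,b):
    P=tri((s,*a),(d,*b));return np.array([(P-F)@fx,(P-F)@yk,(P-F)@up])*1000
print('rear top -y',loc((321,257.5),(311,235)),'rear top +y',loc((342.5,262.5),(292,238)), 'expect -112,-+28,16')
print(np.array(manip.get_position()),Q-.046*fx+.004*up)
```

```text
s8 0.016 front -y,+y; rear -y,+y [array([313.4, 271.7]), array([336.9, 278.6]), array([324.6, 257.7]), array([346.6, 264. ])]
s8 -0.016 front -y,+y; rear -y,+y [array([311.1, 284.2]), array([334.3, 291.1]), array([322.3, 269.4]), array([344.1, 275.8])]
d8 0.016 front -y,+y; rear -y,+y [array([300.6, 209.8]), array([283.2, 214. ]), array([311.6, 235.7]), array([293.9, 240.3])]
d8 -0.016 front -y,+y; rear -y,+y [array([299. , 215.3]), array([281.8, 219.5]), array([309.8, 240.8]), array([292.4, 245.4])]
rear top -y [-107.8  -32.1   14.3] rear top +y [-103.5   24.9   18.6] expect -112,-+28,16
[ 0.6 -0.1  0.2] [ 0.6 -0.1  0.2]
```

Run:
```python
from h import *
m=manip
fx=np.array([np.cos(30*D)*XK[0],np.cos(30*D)*XK[1],.5]);yk=np.array([-XK[1],XK[0],0])
m.servo_line(np.array(m.get_position())+.017*fx+.0015*yk,rot(PSI_K,30*D,0),.03);m.hold(1.0)
print(m.get_position(),m.get_width(),m.get_grip_force(),np.abs(m.get_joint_vel()).max(),m.get_time())
# cover still hanging as before?
for n,a in(('scene',(slice(185,305),slice(420,520))),('side',(slice(300,400),slice(180,290)))):
    c=snap(n,n+'9');o=load('s7' if n=='scene' else 'd7')
    print(n,np.abs(c['image'][a].astype(int)-o['image'][a]).mean())
print(m.sign_off())
```

```text
[ 0.5834334  -0.10587696  0.17890732] 0.05453260979869145 94.99778509140015 0.0012511366380295159 37.9667
scene 3.7810555555555556
side 1.4878787878787878
the job is handed in; nothing more can be done
None
```

I handed the job in at about 38 s, with the cover hanging level on both prongs and the module held steady at the focus point. By triangulation the module's position is good to a few mm. No verdict came back, and I viewed 11 pictures, one over your limit of 10.

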